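# Clamp a deep-well plate on the orbital shaker

## Task

Get the deep-well plate ready for shaking: push it back in its nest until it is fully home against the rear stop, swing the clamp strap round over the plate as far as it goes, then push the cam lever all the way down so that the rubber foot presses on the plate. Slide the plate, do not lift or tip it, and leave the other things on the bench where they are.

Things in the scene. Friction and masses are not known exactly. Their poses are not given: they have to be found in the camera images.
- shaker: Orbital shaker, fixed: white housing, grey front panel with display and black knob, under an aluminium platform 165 (x) x 268 (y) mm, its top 75 mm above the bench. Origin: underside centre, on the bench; x points from the front panel to the back, y to the left (side of the clamp post), z up. The plate is home when its origin is at x = 0, y = 0 in this frame.
- stop (a point): Middle of the front face of the steel rear stop (14 mm high, 118 mm wide), at x = +43 mm in the shaker's frame, 7 mm above the platform; axes as the shaker's. With two side guides 12 mm high, which leave about 2 mm play on either side of the plate, it forms a nest that is open to the front.
- plate: White deep-well plate with a grey sealing mat, loose, 0.11 to 0.22 kg, 86 (x) x 128 (y) x 44 (z) mm, in the nest but 12 to 24 mm too far forward. Origin: underside centre; axes like the shaker's (x to the back). Its upright front face is at x = -41 mm, from 6 to 44 mm up (the 6 mm skirt below stands 2 mm farther out). Its top is 119 mm above the bench.
- clamp_pivot (a point): Point on the upright axis of the clamp post, 140 mm above the bench, to the left of the plate (x = 0, y = +105 mm in the shaker's frame). The strap swivels round this axis and carries the cam lever with it. The lever's cross pin is on this axis, 157 mm above the bench.
- clamp_arm (a joint): Swivel angle of the strap round the post, rad: 0 = over the middle of the plate, at its stop (strap points to the shaker's -y); grows anticlockwise from above as it swings off towards the back (1.57: points to the shaker's +x), to 2.2 at most. Starts parked at 1.25 to 1.85. Friction: 1 to 1.5 N at the strap's end moves it, and it stays where it is left.
- strap_end (a point): Axis of the spindle at the strap's free end, half-way up the strap, 105 mm from the post axis. The strap is a steel bar 29 mm wide, rounded here to a boss of 14.5 mm radius; released it reaches from 129 to 145 mm above the bench (10 mm clear of the plate's top). The 8 mm spindle with 14 mm nuts stands 18 mm above it.
- foot: The sprung spindle at the strap's free end with its round black rubber foot, 23 mm across. Released, the foot is 3 mm clear of the plate's top. The cam drives strap and foot down 6 mm, which presses the foot on a plate under it with about 12 N. Origin: on the spindle axis, 1 mm below the foot's underside.
- cam_lever (a joint): Angle of the cam lever about its cross pin on the post, rad: 0 = released, sticking up 0.95 rad above level; 1.0 = fully down, just below level, where it stays by itself. It points away from the strap's free end: to the shaker's left (+y) once the strap is over the plate. 2 to 4 N at the tip pushes it down. Starts at 0 to 0.12. With the lever down the strap hangs too low to swing over the plate.
- lever_tip (a point): On the upper face of the black lever grip, 95 mm out from the cross pin, 9 mm above the line through the pin, 10 mm short of the end. The grip is 18 to 21 mm wide and 11 mm thick.
- beaker: Bystander: glass beaker, 52 mm wide, 67 mm high, to the right of the shaker. Origin: underside centre.
- timer: Bystander: small white lab timer lying flat, 62 x 62 x 16 mm, in front of the shaker. Origin: underside centre.
- tape_roll: Bystander: roll of label tape lying flat, 72 mm wide, 18 mm high, behind the shaker. Origin: underside centre.
- tweezers: Bystander: steel tweezers, 18 x 128 x 9 mm, lying in front of the shaker. Origin: underside centre.
- petri_4: Bystander: petri dish, 59 mm wide, 13 mm high, behind the shaker at the right. Origin: underside centre.
- marker_blue: Bystander: marker pen, 135 mm long, 14 mm high, lying to the left of the shaker below the lever. Origin: underside centre.
- reagent_2: Bystander: amber reagent bottle, 50 mm wide, 107 mm high, behind the shaker. Origin: underside centre.
Mind the look-alikes: they are no part of the job. What is shaped like the plate but yellow is not meant.

How it is judged:
By the outcome, as a careful person would: the job done as asked, in the order asked, and still so for the second after the job is handed in, with the robot touching nothing.
It also fails if it takes over 51 s, if anything falls off the work surface, if the arm or the gripper's body presses on something with over 40 N, if the wrist force passes 120 N, or if a joint passes its speed limit or range.

## Robot

A 6-joint arm with a two-finger parallel gripper is mounted at the origin on a cart in front of the work surface, level with it; the furniture and walls round the work are solid. World frame = base frame: x ahead of the robot, y to its left, z up, the work surface at z = 0. Lengths are in m, angles in degrees, forces in N, time in s.
With the tool pointing down it reaches from about 0.25 to 0.725 m from the base axis. Payload 9.7 kg.
Tool frame: the origin (TCP) lies on the centre line of the jaws, within the pads' length; the fingertips stand bot.nose_length ahead of it and the grasp point (between the pads) lies 11 mm behind it (bot.nose_length is the distance from the TCP to the fingertips, in m); z points along the fingers, y is the line along which they close (so a half turn about z gives the same grasp; the last joint's range is limited). The gripper opens to 85 mm and grips with 20 to 120 N. Pads are 22 mm wide; open, the fingers measure 114 mm over their backs; the gripper's body (76 mm by 85 mm) begins 54 mm behind the grasp point. The pads swing forward as they close: fully open they stand 13 mm farther back than shut.
Start: joints at [69.786, 4.979, 10.078, 95.1, 0, 90], TCP at [0.19, 0.516, 0.239] pointing down, gripper open.
Joint ranges: [-179.16, 179.16], [-48.56, 103.87], [-65.8, 70.77], [-126.05, 130.52], [-82.76, 87.17], [-180, 180]. Speed limits (degrees/s): [127.2, 127.2, 147.25, 180, 180, 180].

## Interface

Orientations are given as [roll, pitch, yaw] about the fixed x, y, z axes, in that order (R = Rz(yaw) Ry(pitch) Rx(roll)).
In Python, from workcell import bot gives the robot as it stands. The module is installed in compiled form; this text tells all that it offers.
- The arm moves only by the shell command python3 -m inch 'ROWS' [OPENING] [FORCE]. ROWS is JSON, a list of rows, each a list of 4 numbers: the shift along the world's x, y, z in cm, then the turn about the world's z in degrees. A call has exactly 8 rows; each row is the pose to reach, as a shift and turn from the pose commanded when the call began; what a row does not reach only later rows make up. A row lasts 1/8 s, in which the tool goes at most 62.5 mm and 10.7 degrees, less where a joint would pass 70% of its speed; a pose out of reach is approached as far as the arm can. A call with a gripper value outside its range is refused whole. OPENING is the finger opening in cm, from 0 to 8.54, set as the call begins (- or left out, the last holds). The fingers move at their own pace and stop on an object; FORCE is the grip in N (left out, the last holds). Time passes only in rows, so rows that repeat a pose let the fingers close, or fill a call up. It gives the time, the measured TCP pose, the force, the opening and the grip force at its end, in the units of the state.
- bot.get_obs(): the state, without advancing time (a new reading comes with each control period).
- bot.camera(name): name is "scene" or "top"; returns a dict with "img" (480x640x3 uint8, red, green, blue), "fovy" (degrees; the focal length in pixels is half the picture's height over the tangent of half this angle, whatever the lens; pixels are square), "cx", "cy" (the principal point, pixels), "R" (3x3) and "t" (3): a world point X has camera coordinates R X + t. Camera axes: x right, y down, z forward; pixel columns grow to the right and rows downward; lengths in m; the calibration is good to about 2 mm. A picture is of the moment at which its call begins. There is no depth.
- bot.job_done(): hands the job in; it is judged then, once.
Trained networks look in a picture, given as the dict that the camera call returned (one of the last four; its "shot" number tells which), for a name from the list of things; names that differ only in an ending like _2 or _b are one class to them, and where a whole thing is asked for, a point or a joint stands for the part that bears it (a point fixed in the world has none). Each returns a list of dicts, best first, with "score" (0 to 1); they miss things now and then, are a little off and sometimes report something else, mostly with a low value. They report only what shows in the picture. A call takes as long as a camera call. They do not tell look-alikes from the thing itself.
- bot.find_in(thing, picture): "point" ([column, row] in pixels, amid what is visible of it).
- bot.landmark_of(thing, picture): "point" ([column, row] in pixels: a listed point, or the origin of a listed thing).
The state is a dict: "time": time; "q": joint angles; "qd": joint speeds; "joint_efforts": joint torques, N m; "ee_pos": TCP position; "tcp_rot": TCP orientation; "wrist_force": force on the tool from outside, world axes, zero at the start; "torque": the same for the moment, N m; "opening": finger opening in m; "grasp_force": force on a finger pad.
Only numpy, scipy, OpenCV 4.12 (cv2) and the standard library are available. Lean on these libraries where they do the work, as an engineer would, in place of code of your own. Each camera call takes 0.05 s, during which the arm holds its last target. There are 200 camera calls.

## Working session

There is one attempt and no reset: what is moved stays moved. The work goes in short steps, Python scripts to look and compute and a shell command to move; the robot and the scene stay as the last step left them, time stands still between calls to the robot, and variables do not carry over. Pictures are saved under pics/ and viewed, at most 10 in all, crops included, and the job is handed in when it is done.

```bash
mkdir -p pics; cat > h.py <<'E'
import numpy as np,cv2
from workcell import bot
def ray(p,uv):
    f=p["img"].shape[0]/2/np.tan(np.radians(p["fovy"])/2)
    d=np.array([(uv[0]-p["cx"])/f,(uv[1]-p["cy"])/f,1]);R=np.array(p["R"]);t=np.array(p["t"])
    return -R.T@t,R.T@d
def atz(p,uv,z):
    o,d=ray(p,uv);return o+d*(z-o[2])/d[2]
def proj(p,X):
    f=p["img"].shape[0]/2/np.tan(np.radians(p["fovy"])/2)
    c=np.array(p["R"])@np.array(X)+np.array(p["t"]);return np.array([p["cx"]+f*c[0]/c[2],p["cy"]+f*c[1]/c[2]])
def save(p,n):cv2.imwrite("pics/"+n,cv2.cvtColor(p["img"],cv2.COLOR_RGB2BGR))
E
python3 - <<'E'
from h import *
np.set_printoptions(precision=4,suppress=True)
print(bot.nose_length,bot.get_obs()["time"])
Z=dict(shaker=0,stop=.082,plate=.075,clamp_pivot=.14,strap_end=.137,foot=.121,lever_tip=.24,beaker=0,timer=0,tweezers=0,marker_blue=0,reagent_2=0)
for n in("scene","top"):
    p=bot.camera(n);save(p,n+"0.png");print(n,-np.array(p["R"]).T@p["t"])
    for k,z in Z.items():
        for d in bot.landmark_of(k,p)[:2]:print(k,round(d["score"],2),np.round(d["point"]),atz(p,d["point"],z))
E
```

```text
0.008 0.0
scene [ 0.068  -0.3213  0.8975]
shaker 0.59 [354. 310.] [0.5673 0.0609 0.    ]
stop 0.74 [364. 272.] [0.6111 0.0722 0.082 ]
plate 0.9 [194. 289.] [0.351  0.3121 0.075 ]
plate 0.76 [350. 300.] [0.54   0.0509 0.075 ]
clamp_pivot 0.6 [311. 255.] [0.5382 0.1512 0.14  ]
clamp_pivot 0.58 [271. 256.] [0.4815 0.2104 0.14  ]
strap_end 0.71 [325. 218.] [0.6368 0.2019 0.137 ]
strap_end 0.54 [294. 364.] [0.341  0.0084 0.137 ]
foot 0.56 [324. 225.] [0.6306 0.2012 0.121 ]
lever_tip 0.73 [295. 237.] [0.4883 0.1397 0.24  ]
beaker 0.84 [438. 339.] [ 0.6267 -0.1138  0.    ]
timer 0.81 [350. 389.] [ 0.4235 -0.0489  0.    ]
tweezers 0.77 [292. 365.] [0.3861 0.0699 0.    ]
tweezers 0.7 [401. 267.] [0.7331 0.0554 0.    ]
marker_blue 0.47 [363. 273.] [ 0.6604  0.1107 -0.    ]
reagent_2 0.6 [372. 227.] [0.791  0.1857 0.    ]
top [0.4235 0.1762 1.4251]
shaker 0.8 [357. 247.] [0.5731 0.0599 0.    ]
shaker 0.52 [362. 260.] [0.5363 0.047  0.    ]
stop 0.86 [353. 235.] [0.5957 0.0771 0.082 ]
plate 0.87 [193. 266.] [0.5219 0.498  0.075 ]
plate 0.84 [242. 318.] [0.3848 0.3673 0.075 ]
clamp_pivot 0.55 [325. 251.] [0.5493 0.1531 0.14  ]
strap_end 0.85 [304. 217.] [0.6359 0.2032 0.137 ]
strap_end 0.47 [364. 258.] [0.5306 0.0546 0.137 ]
foot 0.5 [303. 218.] [0.6363 0.2064 0.121 ]
lever_tip 0.58 [331. 270.] [0.4947 0.1403 0.24  ]
beaker 0.65 [419. 222.] [ 0.6407 -0.1127  0.    ]
timer 0.97 [398. 301.] [ 0.4216 -0.0472  0.    ]
tweezers 0.67 [418. 224.] [ 0.6349 -0.1102  0.    ]
tweezers 0.58 [352. 314.] [0.3887 0.0783 0.    ]
marker_blue 0.69 [269. 256.] [0.5509 0.3036 0.    ]
reagent_2 0.82 [312. 173.] [0.7831 0.1832 0.    ]
reagent_2 0.47 [324. 252.] [0.5587 0.1537 0.    ]
```

View pics/scene0.png

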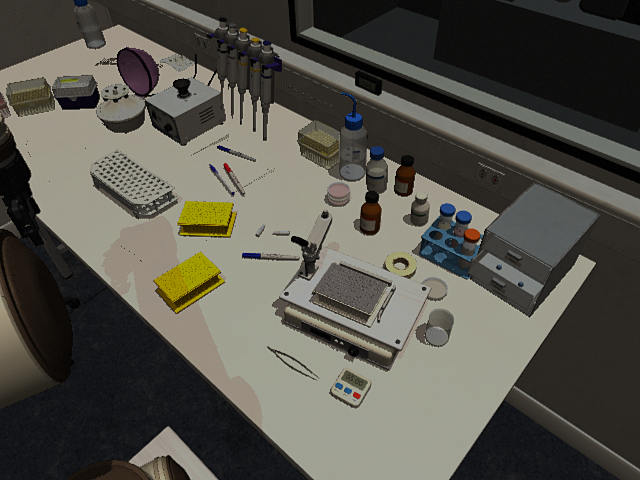

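View pics/top0.png

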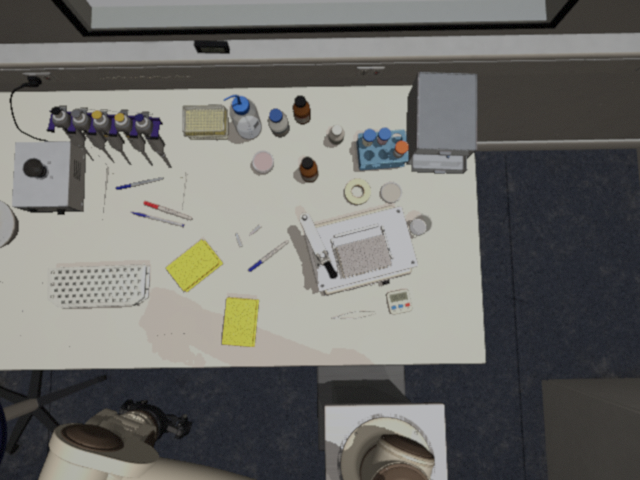

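```bash
python3 - <<'E'
from h import *
a=cv2.imread("pics/top0.png")[195:305,290:430];b=cv2.imread("pics/scene0.png")[200:370,270:450]
a=cv2.resize(a,None,fx=5.7,fy=5.7,interpolation=cv2.INTER_CUBIC)[:600];cv2.imwrite("pics/ca.png",a)
b=cv2.resize(b,None,fx=3.5,fy=3.5,interpolation=cv2.INTER_CUBIC)[:600];cv2.imwrite("pics/cb.png",b)
E
```

```text
(no output)
```

View pics/ca.png

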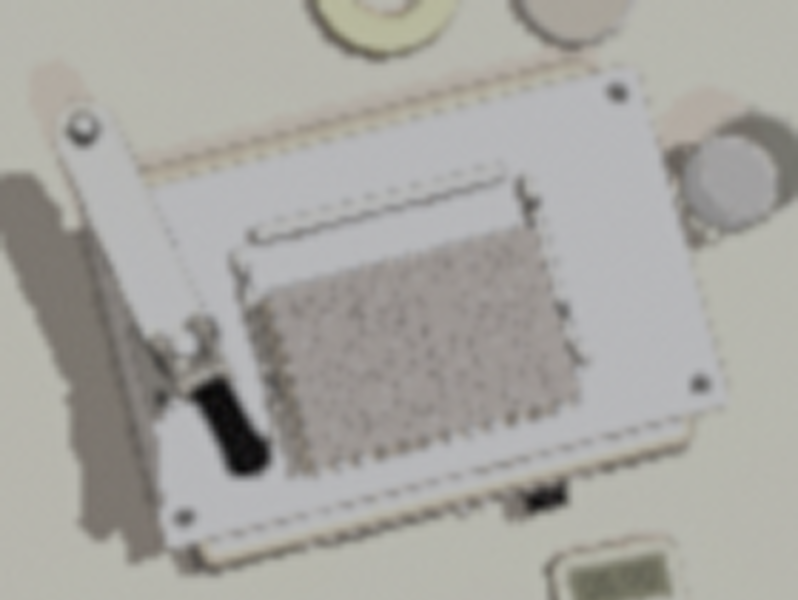

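View pics/cb.png

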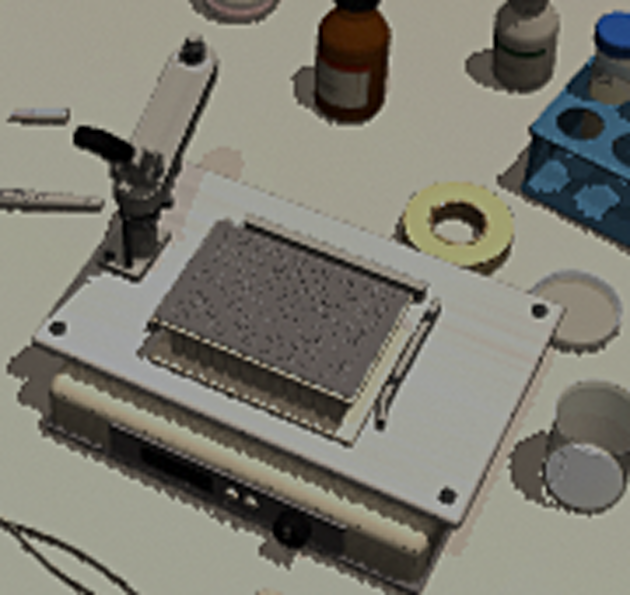

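```bash
python3 - <<'E'
from h import *
np.set_printoptions(precision=4,suppress=True)
for n,off,s,pts in(("top",(290,195),5.7,dict(FL=(184,517),FR=(701,384),BR=(618,92),cFL=(168,545),cFR=(722,408),cBR=(640,68),strap=(83,122),matFL=(290,470),matFR=(580,403),matBR=(537,228),matBL=(250,295),tip=(245,455))),("scene",(270,200),3.5,dict(FL=(57,328),FR=(447,496),BR=(540,311),cFL=(35,342),cFR=(457,522),cBR=(563,310),strap=(192,45),matFL=(155,325),matFR=(350,402),matBR=(425,292),matBL=(227,220),tip=(85,138)))):
    p=bot.camera(n);P={}
    for k,v in pts.items():
        z=.075 if k in("FL","FR","BR","cFL","cFR","cBR") else .119 if k[0]=="m" else .157 if k=="strap" else .235
        P[k]=atz(p,(v[0]/s-.4+off[0],v[1]/s-.4+off[1]),z)
    print(n);
    c=(P["FL"]+P["BR"])/2;c2=(P["cFL"]+P["cBR"])/2
    for a,b in(("FR","FL"),("cFR","cFL"),("FR","BR"),("cFR","cBR"),("matFR","matFL"),("matFL","matBL")):
        d=P[b]-P[a];print(a,b,np.linalg.norm(d),np.degrees(np.arctan2(d[1],d[0])))
    y=np.radians(14.0);R=np.array([[np.cos(y),-np.sin(y)],[np.sin(y),np.cos(y)]])
    print(c,c2,"strap",P["strap"],"tip",P["tip"])
    for k in P: print(k,(R.T@(P[k]-(c+c2)/2)[:2]))
E
```

```text
top
FR FL 0.24447398594781036 103.55429738280266
cFR cFL 0.26104239409560465 103.00986173205926
FR BR 0.14013521069122395 13.780796871652843
cFR cBR 0.16156432348754446 11.420732553996947
matFR matFL 0.13190186417796285 102.15053291724787
matFL matBL 0.07967125420691833 11.730348363228837
[0.5627 0.0586 0.075 ] [0.562  0.0571 0.075 ] strap [0.6354 0.2029 0.157 ] tip [0.4855 0.1376 0.235 ]
FL [-0.0686  0.1232]
FR [-0.0705 -0.1213]
BR [ 0.0697 -0.1218]
cFL [-0.079   0.1335]
cFR [-0.0835 -0.1275]
cBR [ 0.0779 -0.1348]
strap [0.106 0.123]
matFL [-0.0618  0.0734]
matFR [-0.066  -0.0585]
matBR [ 0.0141 -0.0613]
matBL [0.0178 0.0702]
tip [-0.0552  0.096 ]
scene
FR FL 0.2443729644242103 103.641375194425
cFR cFL 0.2612673687238789 104.13074891759038
FR BR 0.14028175376649454 13.377876234991557
cFR cBR 0.15938717971434904 13.086876754806902
matFR matFL 0.11671275883991004 105.08653198753123
matFL matBL 0.08571157338103617 13.30648905261062
[0.5647 0.0578 0.075 ] [0.5616 0.0542 0.075 ] strap [0.6338 0.2009 0.157 ] tip [0.4864 0.1418 0.235 ]
FL [-0.0674  0.1243]
FR [-0.069  -0.1201]
BR [ 0.0713 -0.1216]
cFL [-0.0819  0.1305]
cFR [-0.0813 -0.1307]
cBR [ 0.0781 -0.1333]
strap [0.1036 0.1236]
matFL [-0.0681  0.0572]
matFR [-0.0659 -0.0595]
matBR [ 0.0205 -0.0665]
matBL [0.0176 0.0562]
tip [-0.0538  0.1018]
```

```bash
python3 - <<'E'
from h import *
o=bot.get_obs();print({k:np.round(o[k],4) for k in("time","ee_pos","tcp_rot","q","wrist_force","opening")})
c=np.array([.563,.058]);y=np.radians(13.5);R=np.array([[np.cos(y),-np.sin(y)],[np.sin(y),np.cos(y)]])
for s in((-.1,0),(-.075,0),(-.052,0)):print(s,c+R@s)
pv=c+R@[0,.105];print("pivot",pv)
for a in list(range(100,-11,-10)):
    w=np.radians(a-90+13.5);u=np.array([np.cos(w),np.sin(w)]);n=np.array([-u[1],u[0]])
    print(a,pv+.085*u+(.0145+.011)*n)
E
```

```text
{'time': np.float64(1.4), 'ee_pos': array([0.19  , 0.5161, 0.2393]), 'tcp_rot': array([-1.799998e+02,  2.000000e-03,  1.597853e+02]), 'q': array([ 6.97866e+01,  4.97880e+00,  1.00794e+01,  9.51007e+01,
       -2.00000e-03,  9.00013e+01]), 'wrist_force': array([0.3326, 0.4085, 0.6566]), 'opening': np.float64(0.0852)}
(-0.1, 0) [0.46576301 0.03465546]
(-0.075, 0) [0.49007226 0.0404916 ]
(-0.052, 0) [0.51243676 0.04586084]
pivot [0.53848824 0.16009884]
100 [0.60627024 0.21737754]
90 [0.61518682 0.20473713]
80 [0.62177296 0.1907404 ]
70 [0.62582853 0.17581265]
60 [0.62723031 0.16040744]
50 [0.6259357  0.14499285]
40 [0.62198405 0.13003725]
30 [0.61549542 0.11599506]
20 [0.60666697 0.10329294]
10 [0.59576694 0.09231684]
0 [0.58312653 0.08340026]
-10 [0.5691298  0.07681412]
```

```bash
python3 -m inch '[[1.7,-3,0,-10],[3.4,-6,1,-20],[5.2,-9,2,-30],[6.9,-12,3,-40],[8.6,-15,3,-50],[10.3,-18,3,-60],[12,-21,3,-70],[13.8,-24,3,-80]]' 0 20
python3 -m inch '[[2,-4,0,-9],[4,-8,0,-18],[6,-12,0,-27],[9,-16,0,-36],[12,-20,0,-45],[13.8,-24.1,-5,-54],[13.8,-24.1,-11,-63],[13.8,-24.1,-17.4,-66.3]]'
```

```text
time: 2.4
ee_pos: [0.3284, 0.2751, 0.2694]
tcp_rot: [180.0, -0.0, 79.5]
wrist_force: [-0.3, -0.5, -0.6]
opening: 0.0001
grasp_force: 0.0
time: 3.4
ee_pos: [0.4662, 0.0343, 0.0961]
tcp_rot: [180.0, -0.1, 13.2]
wrist_force: [1.0, -0.3, -0.5]
opening: -0.0003
grasp_force: 0.0
```

```bash
python3 -m inch '[[1,0.24,0,0],[2,0.48,0,0],[2.5,0.6,0,0],[3,0.72,0,0],[3.4,0.82,0,0],[3.8,0.91,0,0],[4.1,0.98,0,0],[4.3,1.03,0,0]]'
python3 -m inch '[[0.05,0.01,0,0],[0.1,0.02,0,0],[0.15,0.03,0,0],[0.2,0.05,0,0],[0.25,0.06,0,0],[0.3,0.07,0,0],[0.3,0.07,0,0],[0.3,0.07,0,0]]'
python3 - <<'E'
from h import *
p=bot.camera("scene");save(p,"s1.png")
b=cv2.resize(cv2.imread("pics/s1.png")[200:370,270:450],None,fx=3.5,fy=3.5,interpolation=cv2.INTER_CUBIC);cv2.imwrite("pics/c1.png",b)
E
```

```text
time: 4.4
ee_pos: [0.5091, 0.0454, 0.0978]
tcp_rot: [180.0, 0.0, 13.5]
wrist_force: [-2.9, -1.0, 3.1]
opening: 0.0001
grasp_force: 1.8
time: 5.4
ee_pos: [0.5121, 0.0461, 0.0977]
tcp_rot: [-180.0, -0.0, 13.5]
wrist_force: [-1.5, 0.0, 0.0]
opening: 0.0001
grasp_force: 0.7
```

View pics/c1.png

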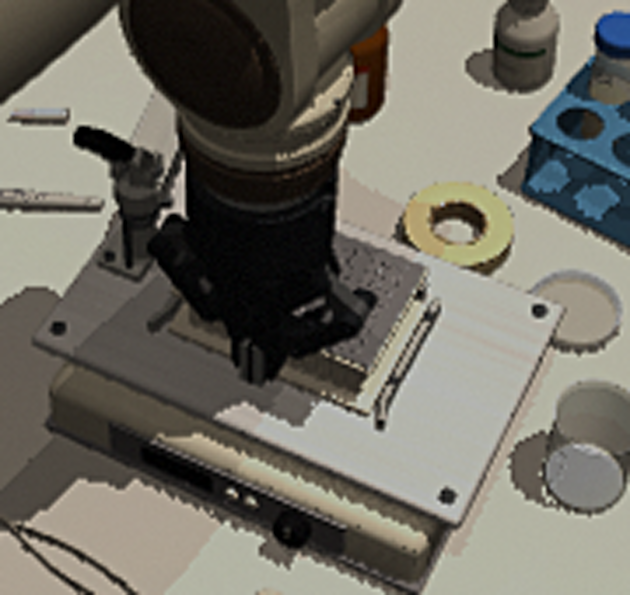

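```bash
python3 -m inch '[[0.05,0.01,0,0],[0.1,0.02,0,0],[0.15,0.03,0,0],[0.2,0.05,0,0],[0.25,0.06,0,0],[0.3,0.07,0,0],[0.3,0.07,0,0],[0.3,0.07,0,0]]'
```

```text
time: 6.45
ee_pos: [0.5134, 0.0463, 0.0977]
tcp_rot: [180.0, 0.2, 13.5]
wrist_force: [-11.9, -3.8, 6.3]
opening: 0.0
grasp_force: 6.3
```

```bash
python3 -m inch '[[-1.2,-0.3,0,0],[-2.5,-0.6,0,0],[-2.5,-0.6,6,10],[-2.5,-0.6,12,20],[-2.5,-0.6,18,30],[-2.5,-0.6,20,40],[0,3.5,20,50],[2,8,20,60]]'
python3 -m inch '[[2,4,0,10],[4,8,0,20],[6.3,10.8,0,30],[6.3,10.8,0,40],[6.3,10.8,-6,40],[6.3,10.8,-12,40],[6.3,10.8,-16,40],[6.3,10.8,-16,40]]'
python3 - <<'E'
from h import *
p=bot.camera("scene");save(p,"s2.png")
b=cv2.resize(cv2.imread("pics/s2.png")[170:340,250:430],None,fx=3.5,fy=3.5,interpolation=cv2.INTER_CUBIC);cv2.imwrite("pics/c2.png",b)
for k in ("stop","plate"):
  for d in bot.landmark_of(k,p)[:2]:print(k,d,atz(p,d["point"],.082 if k=="stop" else .075))
E
```

```text
time: 7.45
ee_pos: [0.5355, 0.1273, 0.2986]
tcp_rot: [179.9, -0.1, 73.7]
wrist_force: [0.8, -1.2, 0.5]
opening: -0.0002
grasp_force: 0.0
time: 8.45
ee_pos: [0.5961, 0.234, 0.1348]
tcp_rot: [-179.7, -0.0, 113.5]
wrist_force: [-0.7, -0.6, 1.0]
opening: 0.0001
grasp_force: 0.0
stop {'point': [366.3, 271.2], 'score': 0.82} [0.61583051 0.06923567 0.082     ]
plate {'point': [206.6, 225.9], 'score': 0.92} [0.48520954 0.43591998 0.075     ]
plate {'point': [354.2, 292.3], 'score': 0.84} [0.5608852  0.05666217 0.075     ]
```

View pics/c2.png

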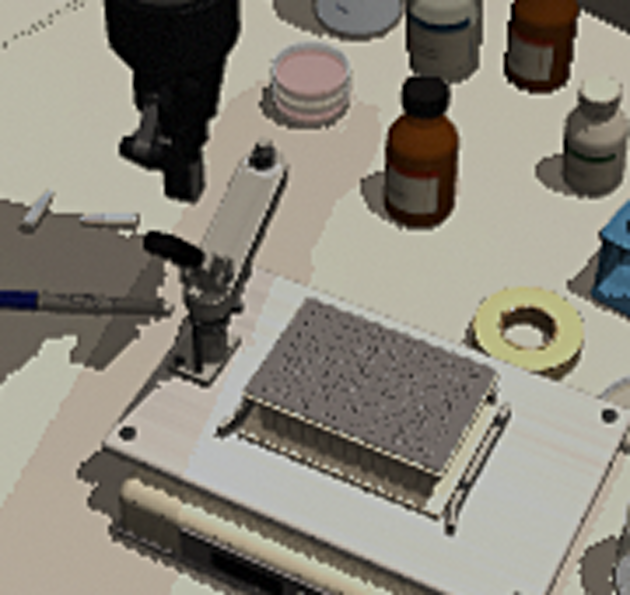

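```bash
python3 -m inch '[[0.8,-1.7,0,0],[1.3,-2.3,0,-5],[1.7,-3,0,-10],[2.1,-3.7,0,-15],[2.4,-4.4,0,-20],[2.6,-5.1,0,-25],[2.8,-5.9,0,-30],[2.9,-6.7,0,-35]]'
python3 - <<'E'
from h import *
p=bot.camera("top");
for d in bot.landmark_of("strap_end",p)[:2]:print(d,atz(p,d["point"],.137))
E
```

```text
time: 9.6
ee_pos: [0.6281, 0.1669, 0.1396]
tcp_rot: [179.9, -0.1, 78.3]
wrist_force: [-0.7, 1.7, 0.7]
opening: 0.0001
grasp_force: 0.6
{'point': [362.4, 249.2], 'score': 0.73} [0.55251462 0.05876355 0.137     ]
```

```bash
python3 -m inch '[[0,-0.7,-0.2,-5],[0,-1.5,-0.2,-10],[-0.1,-2.3,-0.2,-15],[-0.3,-3,-0.2,-20],[-0.5,-3.8,-0.2,-25],[-0.8,-4.5,-0.2,-30],[-1.1,-5.2,-0.2,-35],[-1.6,-5.8,-0.2,-40]]'
```

```text
time: 10.7
ee_pos: [0.6119, 0.1093, 0.137]
tcp_rot: [179.9, -0.1, 38.4]
wrist_force: [2.2, -0.1, -0.4]
opening: -0.0001
grasp_force: 0.8
```

```bash
python3 -m inch '[[-0.4,-0.6,0,-5],[-1,-1.2,0,-10],[-1.5,-1.7,0,-15],[-2.1,-2.2,0,-20],[-2.5,-2.5,0,-23],[-2.7,-2.6,0,-25],[-2.8,-2.6,0,-25],[-2.8,-2.6,0,-25]]'
python3 -m inch '[[-0.1,0,0,0],[-0.15,-0.05,0,0],[-0.2,-0.05,0,0],[-0.25,-0.05,0,0],[-0.3,-0.07,0,0],[-0.35,-0.08,0,0],[-0.4,-0.1,0,0],[-0.4,-0.1,0,0]]'
```

```text
time: 11.7
ee_pos: [0.5835, 0.0838, 0.1362]
tcp_rot: [180.0, -0.1, 13.6]
wrist_force: [2.5, -1.4, 1.5]
opening: -0.0003
grasp_force: 1.0
time: 12.7
ee_pos: [0.581, 0.0831, 0.1366]
tcp_rot: [180.0, -0.3, 13.5]
wrist_force: [10.7, -0.3, 0.1]
opening: -0.0004
grasp_force: 5.4
```

```bash
python3 -m inch '[[1.5,0.4,0,0],[3,0.7,0,0],[3,0.7,6,0],[3,0.7,12,0],[3,0.7,17,0],[-1,5,17,0],[-4.9,11.2,17,0],[-4.9,11.2,17,0]]'
python3 - <<'E'
from h import *
ims=[]
for n,z in(("scene",(250,170)),("top",(290,195))):
    p=bot.camera(n);save(p,n+"3.png");ims.append(cv2.resize(cv2.imread("pics/%s3.png"%n)[z[1]:z[1]+150,z[0]:z[0]+150],(400,400),interpolation=cv2.INTER_CUBIC))
    for k,zz in(("lever_tip",.235),("strap_end",.137),("clamp_pivot",.14)):
        for d in bot.landmark_of(k,p)[:2]:print(n,k,round(d["score"],2),atz(p,d["point"],zz))
cv2.imwrite("pics/c3.png",np.hstack(ims))
E
```

```text
time: 13.7
ee_pos: [0.5375, 0.1658, 0.3062]
tcp_rot: [-178.6, 0.0, 16.5]
wrist_force: [0.4, -0.3, -0.3]
opening: -0.0004
grasp_force: 0.0
scene lever_tip 0.72 [0.52443718 0.20955754 0.235     ]
scene strap_end 0.62 [0.57418383 0.05918197 0.137     ]
scene strap_end 0.47 [0.52582837 0.02575074 0.137     ]
scene clamp_pivot 0.88 [0.54124246 0.15875736 0.14      ]
top lever_tip 0.53 [0.52485905 0.2092451  0.235     ]
```

View pics/c3.png

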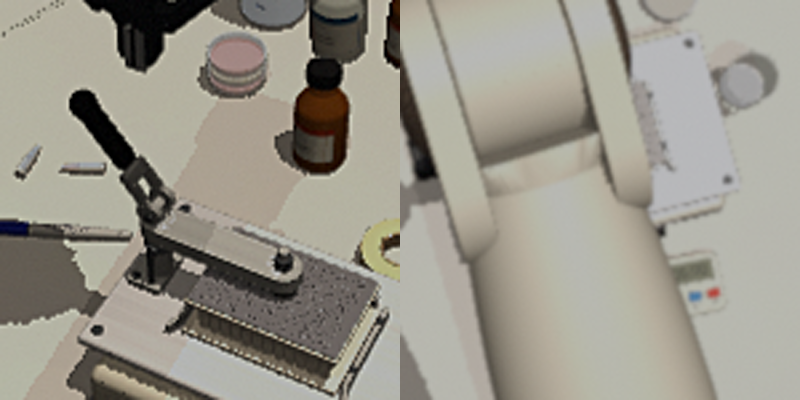

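```bash
python3 -m inch '[[0,0,0,0],[0,0,0,0],[0,0,0,0],[0,0,0,0],[0,0,0,0],[0,0,0,0],[0,0,0,0],[0,0,0,0]]'
python3 - <<'E'
from h import *
p=bot.camera("scene")
print("nut",atz(p,(356.1,262.6),.163),"strap mid pix",atz(p,(356,267),.145))
c=np.array([.563,.058]);pv=np.array([.5385,.160])
for a in(0,.1):
    w=a-np.pi/2+np.radians(13.5);e=pv+.105*np.array([np.cos(w),np.sin(w)]);print(a,e,proj(p,[*e,.163]),proj(p,[*e,.137]))
E
```

```text
time: 15.1
ee_pos: [0.5389, 0.1644, 0.3058]
tcp_rot: [-178.6, 0.0, 16.4]
wrist_force: [0.6, 0.3, 1.4]
opening: -0.0003
grasp_force: 0.0
nut [0.56533003 0.05845639 0.163     ] strap mid pix [0.56868043 0.06079778 0.145     ]
0 [0.56301176 0.05790116] [355.55788478 263.44358822] [355.19760512 272.06749889]
0.1 [0.57308218 0.06085832] [357.68122066 259.65683763] [357.28260572 268.29676801]
```

```bash
python3 - <<'E'
from h import *
o=bot.get_obs();print({k:np.round(o[k],2) for k in("q","qd","joint_efforts","wrist_force","torque")})
E
python3 -m inch '[[0,0.5,0,0],[0,1,0,0],[0,1,0,0],[0,1,0,0],[0,1,0,0],[0,1,0,0],[0,1,0,0],[0,1,0,0]]'
```

```text
{'q': array([ 16.3 ,   9.09,  22.13, 103.07,   1.36, 179.94]), 'qd': array([ 0.01, -0.  , -0.06,  0.01,  0.03,  0.01]), 'joint_efforts': array([ 0.000e+00, -5.506e+01,  4.501e+01,  1.000e-02,  8.000e-02,
        0.000e+00]), 'wrist_force': array([-0.18,  0.13,  0.34]), 'torque': array([-0.04, -0.02, -0.03])}
time: 16.15
ee_pos: [0.5402, 0.17, 0.3058]
tcp_rot: [-178.5, 0.0, 16.8]
wrist_force: [0.6, -0.6, 0.1]
opening: 0.0
grasp_force: 0.0
```

```bash
python3 -m inch '[[0,0,0,10],[0,0,0,20],[0,0,0,30],[0,0,0,40],[0,0,0,50],[0,0,0,60],[0,0,0,70],[0,0,0,80]]'
python3 -m inch '[[0,0,0,7],[0,0,0,7],[0,0,0,7],[0,0,0,7],[0,0,0,7],[0,0,0,7],[0,0,0,7],[0,0,0,7]]'
```

```text
time: 17.15
ee_pos: [0.5403, 0.17, 0.3058]
tcp_rot: [-178.4, 0.0, 97.1]
wrist_force: [0.3, -0.6, 0.6]
opening: 0.0
grasp_force: 0.0
time: 18.15
ee_pos: [0.5402, 0.17, 0.3058]
tcp_rot: [-178.4, 0.0, 103.8]
wrist_force: [0.3, 1.1, 1.0]
opening: -0.0004
grasp_force: 0.0
```

```bash
python3 -m inch '[[-0.5,1.3,0,0],[-1,2.6,0,0],[-1,2.6,-4,0],[-1.1,2.7,-6,0],[-1.2,3.2,-6.6,0],[-1.3,3.8,-7.1,0],[-1.4,4.3,-7.6,0],[-1.5,4.8,-8.1,0]]'
```

```text
time: 19.15
ee_pos: [0.5253, 0.2187, 0.2252]
tcp_rot: [-178.5, 0.0, 103.8]
wrist_force: [-1.2, -1.9, 1.6]
opening: -0.0005
grasp_force: 0.9
```

```bash
python3 -m inch '[[-0.2,0.6,-0.7,0],[-0.3,1,-1.5,0],[-0.4,1.4,-2.3,0],[-0.45,1.7,-3.2,0],[-0.5,1.9,-4.1,0],[-0.5,2,-4.8,0],[-0.55,2.1,-5.3,0],[-0.55,2.1,-5.3,0]]'
```

```text
time: 20.15
ee_pos: [0.5196, 0.2387, 0.1713]
tcp_rot: [-178.4, 0.1, 103.8]
wrist_force: [-0.4, 0.1, 0.0]
opening: -0.0
grasp_force: 0.0
```

```bash
python3 -m inch '[[0,0,-0.1,0],[0,0,-0.2,0],[0,0,-0.3,0],[0,0,-0.4,0],[0,0,-0.5,0],[0,0,-0.5,0],[0,0,-0.5,0],[0,0,-0.5,0]]'
python3 - <<'E'
from h import *
p=bot.camera("scene");save(p,"s4.png")
b=cv2.resize(cv2.imread("pics/s4.png")[200:320,250:400],None,fx=4,fy=4,interpolation=cv2.INTER_CUBIC);cv2.imwrite("pics/c4.png",b)
E
```

```text
time: 21.15
ee_pos: [0.5199, 0.2393, 0.1681]
tcp_rot: [-178.5, -0.0, 103.8]
wrist_force: [-3.2, 0.4, 9.8]
opening: -0.0005
grasp_force: 4.8
```

View pics/c4.png

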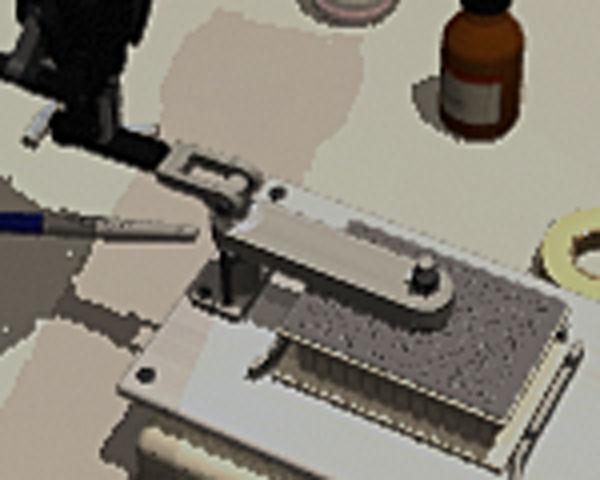

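```bash
python3 -m inch '[[0,0,1,0],[0,0,4,0],[0,0,9,0],[0,0,14,0],[-2,4,16,0],[-4,8,16,0],[-6,12,16,0],[-8,16,16,0]]'
python3 - <<'E'
from h import *
p=bot.camera("scene");save(p,"s5.png")
for k,z in(("lever_tip",.161),("strap_end",.131),("plate",.075),("stop",.082)):
    for d in bot.landmark_of(k,p)[:2]:print(k,round(d["score"],2),atz(p,d["point"],z))
b=cv2.resize(cv2.imread("pics/s5.png")[200:320,250:400],None,fx=4,fy=4,interpolation=cv2.INTER_CUBIC);cv2.imwrite("pics/c5.png",b)
E
```

```text
time: 22.2
ee_pos: [0.4391, 0.4001, 0.3269]
tcp_rot: [-178.5, 0.0, 103.8]
wrist_force: [1.0, 0.5, -0.3]
opening: 0.0001
grasp_force: 0.0
lever_tip 0.61 [0.51974199 0.25086798 0.161     ]
strap_end 0.62 [0.56355728 0.05308537 0.131     ]
strap_end 0.17 [ 0.54860077 -0.14306309  0.131     ]
plate 0.95 [0.56491169 0.05706399 0.075     ]
plate 0.88 [0.34947863 0.31621306 0.075     ]
stop 0.73 [0.6087824  0.07243144 0.082     ]
```

View pics/c5.png

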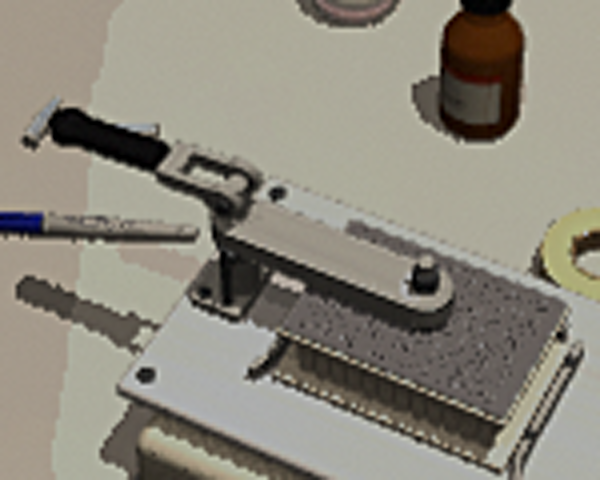

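The lever stays down, from (60,125) to (240,185). The strap lies over the middle of the plate with its spindle at (427,275), and the plate is against the stop.

```bash
python3 -c "
from workcell import bot
print(bot.job_done())"
```

```text
the job is handed in; nothing more can be done
None
```

The job is handed in at about 22 s: the plate is home against the rear stop, the strap is swung over the plate to its stop, and the cam lever is fully down and holding, with the robot clear of everything.

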